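Strip down the churro filler and put its nozzles away

ROBOT

A 6-joint arm with a two-finger parallel gripper is mounted at the origin on the work surface. World frame = base frame: x ahead of the robot, y to its left, z up, the work surface at z = 0. Lengths are in m, angles in degrees, forces in N, time in s.
With the tool pointing down it reaches from about 0.325 to 0.85 m from the base axis. Payload 15.5 kg.
Tool frame: the origin (TCP) lies at the very end of the fingers, on their centre line; the grasp point (between the pads) lies arm.grip_depth behind it (arm.grip_depth is the distance from the TCP to the grasp point, in m); z points along the fingers, y is the line along which they close (so a half turn about z gives the same grasp; the last joint's range is limited). The gripper opens to 91 mm and grips with 3 to 60 N. Pads are 32 mm wide; open, the fingers measure 118 mm over their backs; the gripper's body (76 mm by 178 mm) begins 60 mm behind the grasp point.
Start: joints at [60.934, 28.281, 77.091, -0, 74.628, -5.472], TCP at [0.25, 0.573, 0.214] pointing down, gripper open.
Joint ranges: [-166.48, 166.48], [-47.26, 123.95], [12.59, 153.08], [-70.14, 250.14], [6.76, 159.57], [-176.63, 176.63]. Speed limits (degrees/s): [108.29, 108.29, 147.25, 172.46, 172.46, 172.46].

INTERFACE

Orientations are given as a 3x3 rotation matrix whose columns are the frame's x, y, z axes.
In Python, from rig import arm gives the robot as it stands. Calls block until the motion is done:
- arm.move_to(position, orientation): joint-space move of the TCP to a pose.
- arm.move_l(position, orientation=None, feed=0.15): straight line of the TCP; orientation=None keeps the orientation; feed is the mean speed in m/s.
- arm.move_joints(angles): joint-space move.
- arm.grip(opening): finger opening in m; the grip force is fixed at half the most; returns when the fingers have stopped.
- arm.sleep(seconds).
- arm.solve_ik(position, orientation): joint angles nearest the present ones, or None.
- arm.snapshot(name): name is "side" or "top"; returns the picture (420x560x3 uint8, red, green, blue); there is no depth.
- arm.get_calibration(name): a dict with "intrinsics" (3x3 intrinsics, pixels), "cam_to_world" (4x4, takes a point from camera to world coordinates). Camera axes: x right, y down, z forward; pixel columns grow to the right and rows downward; lengths in m; the calibration is good to about 2 mm. A picture is of the moment at which its call begins. get_calibration takes no time and is no camera call.
A pose or a line that the arm cannot do raises arm.Unreachable and nothing moves.
- arm.sign_off(): hands the job in; it is judged then, once.
Readings, each from a call of its own:
- arm.current_t(): time.
- arm.current_joint_positions(): joint angles.
- arm.current_dq(): joint speeds.
- arm.current_tau(): joint torques, N m.
- arm.current_ee_pos(): TCP position.
- arm.current_tool_rot(): TCP orientation.
- arm.current_force(): force on the tool from outside, world axes, zero at the start.
- arm.current_torque(): the same for the moment, N m.
- arm.current_width(): finger opening in m.
- arm.current_grasp_force(): force on a finger pad.
Only numpy, scipy, OpenCV 4.12 (cv2) and the standard library are available. Lean on these libraries where they do the work, as an engineer would, in place of code of your own. Each camera call takes 0.05 s, during which the arm holds its last target. There are 200 camera calls.

TASK

We have finished with the churro filler. Throw its pawl right back, pull the toothed rack back by its knob until the plunger is well clear of the barrel, then lift the barrel out of its saddles and lay it in the aluminium tray for washing up. Slide the cover of the wooden nozzle case open, put all the loose metal nozzles into its compartment and slide the cover fully shut over them; leave the purple funnel, the glass jar and the pastry brush where they are.

Things in the scene. Friction and masses are not known exactly. Their poses are not given: they have to be found in the camera images.
- filler: bench churro filler, fixed: steel base 220 x 84 mm, two saddles for the barrel, slotted end plate (78 mm high) at its -x end, rear stop behind the barrel (62 mm high), grey ratchet housing (x 0 to 50 mm, 44 mm wide, 92 mm high). Origin on the counter; +x is the way the rack is withdrawn, z up. The bore axis lies along x at y = 0, 64 mm above the counter.
- pawl_pivot (a point): the pawl's pin, along the filler's y, on top of the ratchet housing: at filler x 36, y 0, z 86 mm. Axes as the filler's.
- rack (a joint): travel of the toothed rack and plunger, m: 0 = fully forward, 0.122 = fully withdrawn (stop); starts at 0 to 0.03. The plunger (39 mm disc) leaves the barrel (44 mm bore) at 0.105; only then can the barrel be lifted. Friction about 3 N holds it where it is left. While the pawl is down it catches the teeth (12 mm pitch): no withdrawal beyond one tooth.
- rack_knob (a point): middle of the black spool-shaped pull knob on the rack's end, 64 mm above the counter; waist 24 mm across and 26 mm long between two 38 mm flanges, axis along the filler's x; pinch it from above across the filler's y. It moves with the rack; at rack = 0 it is at filler x 106 mm.
- pawl (a joint): angle of the pawl about its pin, rad: 0 = nose down in the teeth (about 0.1 if it sits on a tooth), 1.9 = thrown right back against its stop. It swings up and over towards filler +x, with no spring: below about 1.0 it falls shut by its weight, past about 1.25 it falls back and stays. It takes under 1 N.
- pawl_tab (a point): middle of the pawl's black finger bar: 14 mm across, 20 mm long along the filler's y, on a stem above the pawl. With the pawl down it is at filler x 14, z 116 mm; it swings about the pin on a radius of 37 mm. Can be pinched from above across the filler's y, by the bar's flat ends, or pushed.
- barrel: loose barrel: tube 50 mm outside, 110 mm long, a square collar 56 x 56 x 14 mm at each end, a spout 22 mm across and 18 mm long at its -x end; 0.24 kg. Origin on the tube's axis half way along; x along the axis, as the filler's at the start (then at filler x -85, z 64 mm). Grip the bare middle, 82 mm long, from above across its axis; lift straight up. Lying flat, its axis is 28 mm up.
- nozzle1: stainless nozzle (some have a star-shaped mouth): round foot 28 mm across and 5 mm high, straight shank 16 mm across, 48 mm high overall, 30 g; stands on its foot. Origin under the centre of its foot, z along the shank. May be absent.
- nozzle2: stainless nozzle (some have a star-shaped mouth): round foot 28 mm across and 5 mm high, straight shank 16 mm across, 48 mm high overall, 30 g; stands on its foot. Origin under the centre of its foot, z along the shank. May be absent.
- nozzle3: stainless nozzle (some have a star-shaped mouth): round foot 28 mm across and 5 mm high, straight shank 16 mm across, 48 mm high overall, 30 g; stands on its foot. Origin under the centre of its foot, z along the shank. May be absent.
- nozzle4: stainless nozzle (some have a star-shaped mouth): round foot 28 mm across and 5 mm high, straight shank 16 mm across, 48 mm high overall, 30 g; stands on its foot. Origin under the centre of its foot, z along the shank. May be absent.
- nozzle5: stainless nozzle (some have a star-shaped mouth): round foot 28 mm across and 5 mm high, straight shank 16 mm across, 48 mm high overall, 30 g; stands on its foot. Origin under the centre of its foot, z along the shank. May be absent.
- case: wooden nozzle case, fixed to the counter, 160 mm (x) by 244 mm (y), 70 mm high. Origin on the counter under its middle. Its -y half is the compartment, its +y half a closed deck over which the open cover is parked; the cover slides along y on the two long sides.
- case_in (a point): middle of the compartment's floor, 6 mm above the counter; axes as the case's. The compartment is 148 mm (x) by 110 mm (y) and 54 mm deep (its walls reach 60 mm above the counter, the side rails 70 mm).
- cover (a joint): travel of the sliding cover, m: 0 = fully shut over the compartment, 0.114 = fully open; starts at 0 to 0.03; grows towards the case's +y. Friction about 1.5 N; it stays where it is left.
- cover_grip (a point): on the cover's finger ridge, 75 mm above the counter, in the middle of the 150 x 118 mm cover: a wooden ridge 60 mm long along the case's x, 12 mm thick along its y, rising from the cover's top at 65 mm to 84 mm above the counter; pinch it from above across the case's y, or push it.
- tray_in (a point): middle of the inner floor, 5 mm above the counter, of the aluminium tray fixed to the counter: 150 mm (its x) by 240 mm (its y) outside, walls 5 mm thick and 32 mm high.
- funnel: small purple plastic funnel standing mouth down, 56 mm across and 60 mm high, among the nozzles; origin under its centre; leave it alone
- jar: glass jar with steel cap, 72 mm across, about 105 mm high; origin under its centre; leave it alone
- brush: pastry brush lying on the counter, about 20 cm long; origin under its middle; leave it alone
Mind the look-alikes: they are no part of the job. What is shaped like the nozzle1 but black or blue is not meant. Leave any blue look-alike of the barrel alone.

How it is judged:
By the outcome, as a careful person would: the job done as asked, in the order asked, and still so for the second after the job is handed in, with the robot touching nothing.
Of nozzle1, nozzle2, nozzle3, nozzle4, nozzle5 only 3 to 5 are there at a start; the rules pass over those that are not, and their reading is None.
At some moment in a run one of nozzle1, nozzle2, nozzle3, nozzle4, nozzle5 may be knocked a few centimetres aside while the robot is not near it.
Once in a run the grip may slacken for a moment while it holds something.
It also fails if it takes over 210 s, if anything falls off the work surface, if the arm or the gripper's body presses on something with over 40 N, if the wrist force passes 120 N, or if a joint passes its speed limit or range.

## Working session

There is one attempt and no reset: what is moved stays moved. The work goes in short steps, each a Python script; the robot and the scene stay as the last script left them, time stands still between calls to the robot, and variables do not carry over. Pictures are saved under pics/ and viewed, at most 14 in all, crops included, and the job is handed in when it is done.

```bash
ls; mkdir -p pics; python3 - <<'E'
from rig import arm
import cv2,numpy as np
for n in("top","side"):
    im=arm.snapshot(n); cv2.imwrite(f"pics/{n}0.png",cv2.cvtColor(im,cv2.COLOR_RGB2BGR))
    c=arm.get_calibration(n); print(n,np.round(c["intrinsics"],1).tolist(),np.round(c["cam_to_world"],3).tolist())
print(arm.grip_depth,arm.current_tool_rot(),arm.current_t())
E
```

```text
pics
top [[386.9, 0.0, 280.7], [0.0, 386.9, 207.6], [0.0, 0.0, 1.0]] [[0.019, -0.996, 0.092, 0.429], [-0.999, -0.022, -0.024, -0.023], [0.026, -0.091, -0.995, 1.01], [0.0, 0.0, 0.0, 1.0]]
side [[486.2, 0.0, 282.6], [0.0, 486.2, 211.8], [0.0, 0.0, 1.0]] [[0.692, -0.377, 0.615, -0.234], [-0.722, -0.364, 0.589, -0.756], [0.002, -0.851, -0.525, 0.727], [0.0, 0.0, 0.0, 1.0]]
0.0188 [[-9.16401284e-01  4.00260456e-01 -5.04374192e-04]
 [ 4.00260760e-01  9.16400851e-01 -8.97114566e-04]
 [ 1.03129454e-04 -1.02399814e-03 -9.99999470e-01]] 0.1
```

View pics/top0.png

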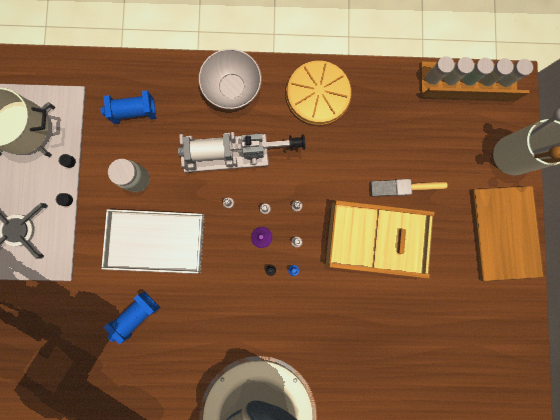

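View pics/side0.png

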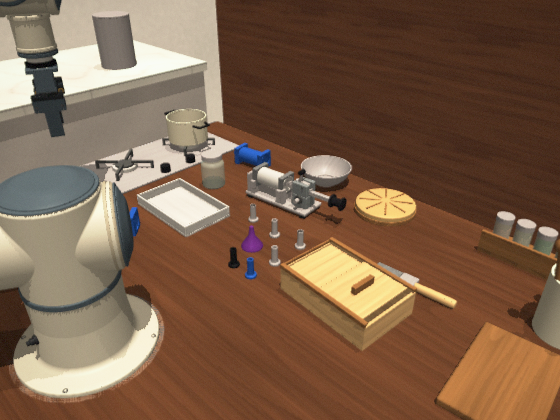

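Top view: the steel barrel is at (208,150) and the rack knob at (298,143). There are four steel nozzles at (228,202), (265,209), (297,205) and (297,241). The cover ridge is at (402,241), the tray at (153,241).

Things that could be mistaken for the targets are the black (270,270) and blue (294,270) nozzles, the purple funnel (261,237), and the blue barrels (130,107) and (132,317). By the description I want the four steel nozzles and the white/steel barrel, so I'll check them in one close crop.

```bash
cat > h.py <<'E'
from rig import arm
import cv2,numpy as np
def snap(n,f=None,crop=None,k=3):
    im=cv2.cvtColor(arm.snapshot(n),cv2.COLOR_RGB2BGR)
    if f:
        o=im
        if crop: x0,y0,x1,y1=crop; o=cv2.resize(im[y0:y1,x0:x1],None,fx=k,fy=k,interpolation=cv2.INTER_CUBIC)
        cv2.imwrite(f"pics/{f}.png",o)
    return im
def ray(n,uv):
    c=arm.get_calibration(n);K=np.array(c["intrinsics"]);T=np.array(c["cam_to_world"])
    d=T[:3,:3]@np.linalg.solve(K,[uv[0],uv[1],1.]);return T[:3,3],d
def pt(n,uv,z):
    o,d=ray(n,uv);return o+d*(z-o[2])/d[2]
def px(n,p):
    c=arm.get_calibration(n);K=np.array(c["intrinsics"]);T=np.array(c["cam_to_world"])
    q=K@(T[:3,:3].T@(np.asarray(p)-T[:3,3]));return q[:2]/q[2]
def down(ax):  # tool down, closing line along world direction angle ax (deg); keep wrist in range
    a=np.radians(ax);y=np.array([np.cos(a),np.sin(a),0]);z=np.array([0,0,-1.])
    return np.column_stack([np.cross(y,z),y,z])
E
python3 - <<'E'
from h import *
im=snap("top","c1",(172,125,436,285),3)
def rect(m):
    cs=cv2.findContours(m.astype(np.uint8),0,2)[0];c=max(cs,key=cv2.contourArea);return cv2.minAreaRect(c)
hsv=cv2.cvtColor(im,cv2.COLOR_BGR2HSV)
print(hsv[241,350],hsv[241,360],hsv[241,402],hsv[200,300],hsv[150,205],hsv[241,150])
# metal blobs
m=((hsv[...,1]<70)&(hsv[...,2]>110)).astype(np.uint8)
n,l,s,c=cv2.connectedComponentsWithStats(m)
for i in range(1,n):
    if s[i,4]>15 and 90<c[i][0]<450 and 120<c[i][1]<300: print(s[i],c[i].round(1))
E
```

```text
[ 21 137 237] [ 26 124 236] [ 15 186 193] [ 11 172 114] [ 24  17 235] [ 30  16 234]
[ 178  132  112   40 2390] [224.4 151.1]
[108 159  33  29 698] [123.5 172.6]
[187 163   7   5  28] [190.2 165.1]
[372 179  40  17 578] [391.5 187.2]
[223 198  11  10  79] [227.8 202.3]
[292 201  10  10  67] [296.6 205.5]
[260 204  10  10  77] [264.6 208.2]
[ 101  209  103   65 5717] [153.6 240.9]
[292 237  10  10  79] [296.6 241.6]
```

View pics/c1.png

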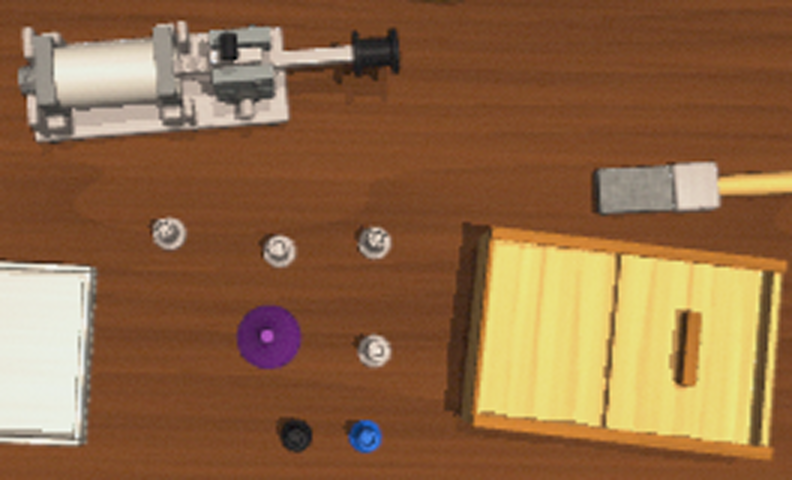

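The crop confirms it. The four nozzles with steel rims are at full-picture pixels (228,202), (265,208), (297,205) and (297,241). Black and blue are separate at the bottom. The pawl tab is at (248,140), the knob at (297,142), the cover ridge at (401,241). The barrel is the white tube at (207,150).

```bash
cat >> h.py <<'E'
def C(u,v): return (172+u/3-1/3,125+v/3-1/3)
E
python3 - <<'E'
from h import *
P=lambda u,v,z:pt("top",C(u,v),z)
r=lambda a:np.round(a,4).tolist()
knob=P(376,52,.064);tab=P(228,46,.116);t1=P(52,77,.064);t2=P(157,71,.064)
b1=P(38,140,.01);b2=P(288,120,.01)
for a,b,n in((t1,knob,"tube-knob"),(t1,t2,"tube"),(b1,b2,"base")):
    d=b-a;print(n,np.degrees(np.arctan2(d[1],d[0])),np.linalg.norm(d))
print("knob",r(knob),"tab",r(tab),"t1",r(t1))
# side check
for n,p in(("knob",knob),("tab",tab)): print(n,px("side",p))
print("nozz")
for uv in((227.8,202.3),(264.6,208.2),(296.6,205.5),(296.6,241.6)): 
    p=pt("top",uv,.02);print(r(p),px("side",p))
print("case")
for u,v in((491,228),(786,264),(772,458),(473,424)): print(r(P(u,v,.07)))
for u,v in((681,385),(699,385),(684,311),(700,311)): print("ridge",r(P(u,v,.084)))
print("tray",r(pt("top",(153,240.9),.02)))
for uv in((107,209),(203,213),(200,272),(103,268)): print(r(pt("top",uv,.032)))
E
python3 - <<'E'
import cv2;im=cv2.imread('pics/side0.png')
cv2.imwrite('pics/c2.png',cv2.resize(im[150:290,225:425],None,fx=4,fy=4,interpolation=2))
E
```

```text
tube-knob -84.01138688695806 0.2687553146209368
tube -85.18278550499174 0.08643334700532178
base -83.95044864661102 0.21750354360748603
knob [0.682, -0.0835, 0.064] tab [0.6699, 0.0362, 0.116] t1 [0.654, 0.1838, 0.064]
knob [337.45999325 202.13795135]
tab [301.72745361 172.23989953]
nozz
[0.5314, 0.089, 0.02] [253.07343062 213.80257926]
[0.5182, -0.0057, 0.02] [274.16545611 228.94062128]
[0.527, -0.0878, 0.02] [299.65487913 240.04278606]
[0.4344, -0.0893, 0.02] [274.3919315 256.1135742]
case
[0.536, -0.1795, 0.07]
[0.5117, -0.4229, 0.07]
[0.354, -0.4088, 0.07]
[0.3769, -0.166, 0.07]
ridge [0.4115, -0.3305, 0.084]
ridge [0.4118, -0.345, 0.084]
ridge [0.4707, -0.3334, 0.084]
ridge [0.471, -0.3464, 0.084]
tray [0.4291, 0.2744, 0.02]
[0.5066, 0.3892, 0.032]
[0.5016, 0.1491, 0.032]
[0.3543, 0.151, 0.032]
[0.36, 0.3902, 0.032]
```

View pics/c2.png

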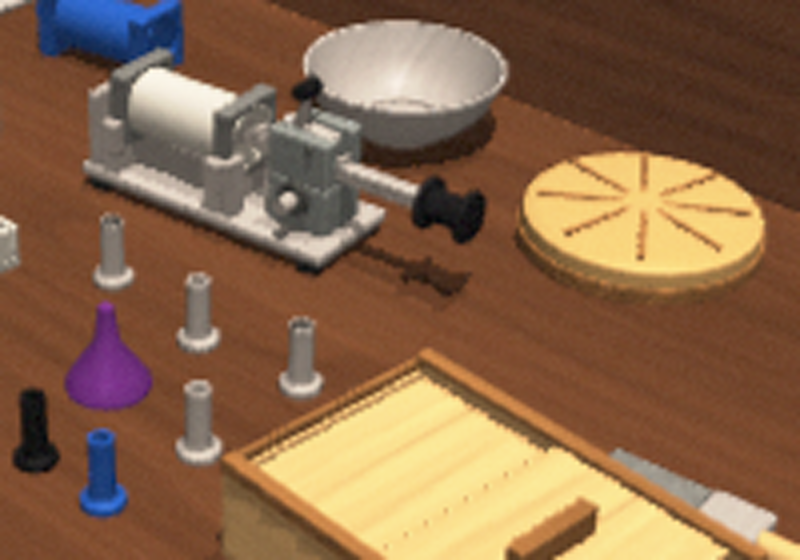

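Both views agree on the knob, tab and nozzles; the rack is at about 0.03 and the cover at about 0.016. I'll start with the pawl: pinch the tab and follow its arc.

```bash
cat >> h.py <<'E'
FA=-84.0
f=np.array([np.cos(np.radians(FA)),np.sin(np.radians(FA)),0]); fy=np.array([-f[1],f[0],0])
KNOB0=np.array([.682,-.0835,.064])
TAB=np.array([.6699,.0362,.116])
# filler origin: along f from the tab (pawl on a tooth, x=17), laterally from knob
FO=KNOB0+f*(np.dot(TAB-KNOB0,f)-.017); FO[2]=0
def F(x,z,y=0): return FO+f*x+fy*y+np.array([0,0,z])
up=np.array([0,0,1.])
def best(ax,p):
    q0=np.array(arm.current_joint_positions());o=[]
    for a in(ax,ax+180):
        q=arm.solve_ik(p,down(a))
        if q is not None:o.append((abs(np.array(q)-q0).max(),a))
    return down(min(o)[1])
def st(s=""): print(s,"t%.1f"%arm.current_t(),"w%.4f"%arm.current_width(),"gf%.1f"%arm.current_grasp_force(),"F",np.round(arm.current_force(),1),"p",np.round(arm.current_ee_pos(),4))
E
python3 - <<'E'
from h import *
print("FO",FO,"lateral tab",np.dot(TAB-FO,fy))
def arc(th):
    a=np.radians(126.3)-th; return F(.036+.037*np.cos(a), .086+.037*np.sin(a)-.009)
p=arc(.1); R=best(FA+90,p)
arm.grip(.045)
arm.move_to(p+.1*up,R); arm.move_l(p,feed=.12); st("at tab")
arm.grip(.0); st("gripped")
for th in np.linspace(.3,1.55,7): arm.move_l(arc(th),feed=.08)
st("thrown"); arm.grip(.045); arm.sleep(.2)
arm.move_l(arc(1.55)+.1*up,feed=.25); st()
arm.move_l(arc(1.55)+.1*up-f*.0+np.array([-.1,.1,.05]),feed=.3)
snap("side","s1",(225,120,425,270),4)
E
```

```text
FO [0.66764729 0.05305687 0.        ] lateral tab 0.0004783421191819736
at tab t4.4 w0.0450 gf0.0 F [-1.   0.5  0.4] p [0.6699 0.036  0.1096]
gripped t4.9 w0.0194 gf30.0 F [0.9 0.4 2.9] p [0.6698 0.036  0.1092]
thrown t6.6 w0.0196 gf30.0 F [ 2.  -2.9  7.1] p [ 0.675  -0.0126  0.0999]
 t8.0 w0.0450 gf0.0 F [-0.   0.4 -0.4] p [ 0.6746 -0.012   0.2001]
```

View pics/s1.png

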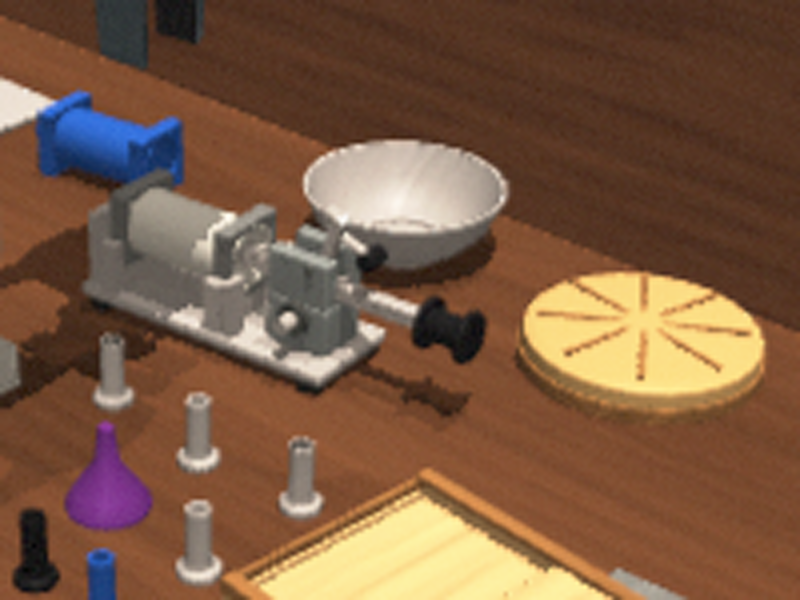

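The pawl now lies right back, with its black tab at crop (370,257) on the knob side. The rack is next.

```bash
python3 - <<'E'
from h import *
p=KNOB0-.0188*up+.004*up; R=best(FA+90,p)
arm.grip(.06)
arm.move_to(p+.12*up,R); arm.move_l(p,feed=.15); st("at knob")
arm.grip(.0); st("gripped")
arm.move_l(p+f*.078,feed=.08); st("pulled")
d=.078
while d<.105:
    d+=.004; arm.move_l(p+f*d,feed=.04); Fv=np.dot(arm.current_force(),f)
    print(round(d,3),round(Fv,1),end=" ")
    if abs(Fv)>14: break
st("end"); 
print(np.dot(arm.current_ee_pos()-FO,f)-.106)
arm.move_l(arm.current_ee_pos()-f*.0,feed=.05)
arm.grip(.06); arm.move_l(np.array(arm.current_ee_pos())+.15*up,feed=.3)
arm.move_l(np.array(arm.current_ee_pos())+np.array([-.1,-.05,.0]),feed=.3)
snap("top","t2",(172,105,436,285),3); st()
E
```

```text
at knob t10.9 w0.0602 gf0.0 F [-0.4  0.1 -0. ] p [ 0.6827 -0.0834  0.0503]
gripped t11.4 w0.0366 gf30.0 F [3.5 0.3 3.8] p [ 0.6827 -0.0835  0.0497]
pulled t12.6 w0.0365 gf31.6 F [ 7.3 -1.9  1.4] p [ 0.6911 -0.1617  0.0497]
0.082 1.4 0.086 1.3 0.09 1.1 0.094 -7.5 0.098 -25.1 end t13.8 w0.0364 gf30.0 F [ 5.2 25.8  9.2] p [ 0.6928 -0.1775  0.0495]
0.12587814070800857
 t15.8 w0.0602 gf0.0 F [ 1.3 -0.3 -0.3] p [ 0.5926 -0.2273  0.1992]
```

View pics/t2.png

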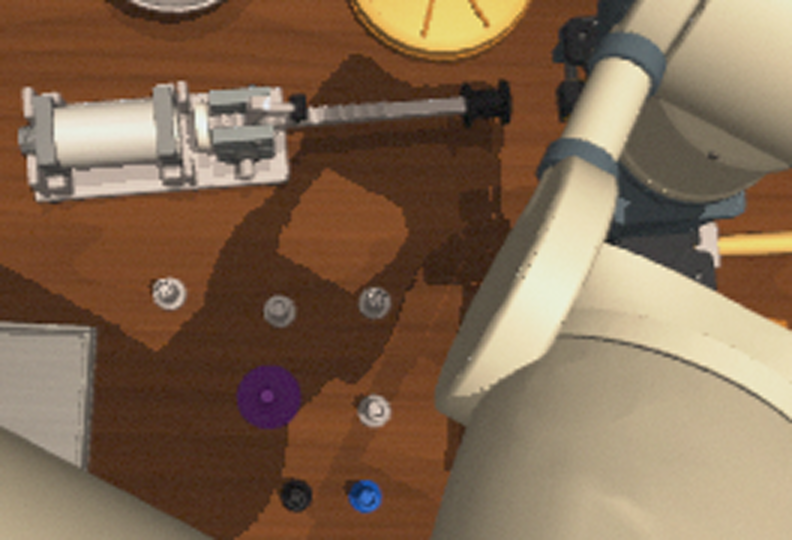

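The rack is hard back at its stop: knob at crop (487,102), and the plunger disc at (203,125) is clear of the barrel collar. Next, the barrel.

```bash
python3 - <<'E'
from h import *
arm.grip(.088)
p=F(-.082,.064-.0188); R=best(FA+90,p+.15*up)
arm.move_to(p+.15*up,R); arm.move_l(p,feed=.15); st("at barrel")
arm.grip(.0); st("gripped")
arm.move_l(p+.02*up,feed=.1); st("lift"); arm.move_l(p+.085*up,feed=.15); st("lifted")
# choose tool orientation with the same turn: barrel axis f -> -91.3
da=np.radians(-91.3-FA); Rz=np.array([[np.cos(da),-np.sin(da),0],[np.sin(da),np.cos(da),0],[0,0,1]])
t=np.array([.4306,.270,.033-.0188+.003])
arm.move_l(t+.085*up,Rz@R,feed=.3); st("over tray")
snap("top","t3",(90,105,354,285),3)
E
```

```text
at barrel t19.0 w0.0882 gf0.0 F [-1.   0.7 -0.5] p [0.6597 0.1346 0.0462]
gripped t19.6 w0.0503 gf30.0 F [-0.1 -0.6  1.2] p [0.6591 0.1346 0.0453]
lift t20.0 w0.0502 gf30.0 F [-1.3  0.1 -3.4] p [0.6594 0.1346 0.0657]
lifted t20.6 w0.0500 gf30.0 F [-0.9 -0.2 -3.4] p [0.6585 0.1345 0.1293]
over tray t21.6 w0.0501 gf30.0 F [ 0.4 -0.6 -2.7] p [0.4317 0.2697 0.1021]
```

View pics/t3.png

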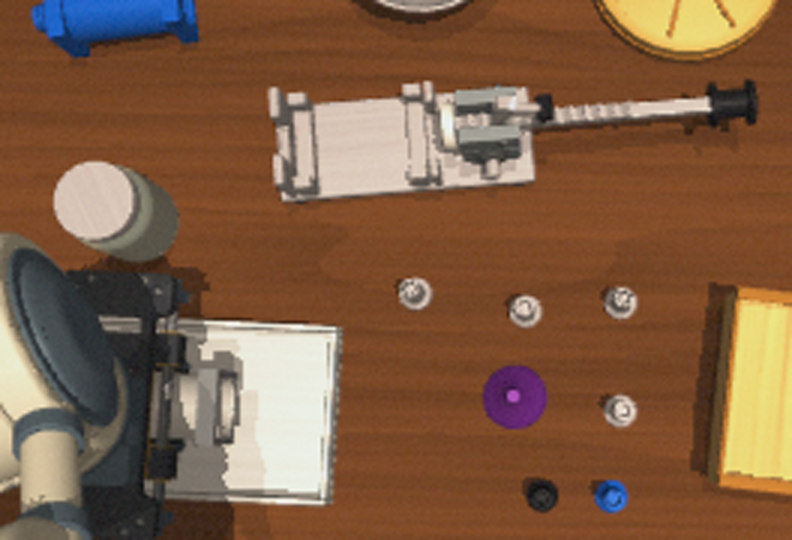

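The barrel is held over the tray. The jar cap at (122,172) is close to the gripper body, so I'll shift the placing 2 cm towards -y before lowering.

```bash
python3 - <<'E'
from h import *
print("jar",pt("top",(121.7,171.7),.105))
t=np.array([.430,.248,.033-.0188+.004])
arm.move_l(t+.085*up,feed=.15); arm.move_l(t,feed=.1); st("down")
arm.grip(.068); st("open")
arm.move_l(t+.15*up,feed=.25)
# cover
CA=84.3
uy=np.array([np.cos(np.radians(CA)),np.sin(np.radians(CA)),0])
p=np.array([.4412,-.3388,.069]); R=best(CA,p+.1*up)
arm.grip(.04)
arm.move_to(p+.1*up,R); 
snap("top","t4",(90,185,310,285),3)
arm.move_l(p,feed=.15); st("ridge"); arm.grip(0); st("gripped")
arm.move_l(p+uy*.085,feed=.1); st()
d=.085
while d<.13:
    d+=.004; arm.move_l(p+uy*d,feed=.04); Fv=np.dot(arm.current_force(),uy); print(round(d,3),round(Fv,1),end=" ")
    if abs(Fv)>12: break
st("open end"); print("travel",np.dot(arm.current_ee_pos()-p,uy),arm.current_ee_pos())
arm.grip(.04); arm.move_l(np.array(arm.current_ee_pos())+.12*up,feed=.25)
q=np.array([.3,.35,.3]); arm.move_to(q,best(0,q))
snap("top","t5",(90,125,440,285),2.2); st()
E
cd pics; python3 -c "
import cv2,numpy as np
a=cv2.imread('t4.png');b=cv2.imread('t5.png');w=max(a.shape[1],b.shape[1]);h=a.shape[0]
o=np.zeros((a.shape[0]*8//10+b.shape[0],w,3),np.uint8);a=cv2.resize(a,None,fx=.8,fy=.8);o[:a.shape[0],:a.shape[1]]=a;o[a.shape[0]:a.shape[0]+b.shape[0],:b.shape[1]]=b;cv2.imwrite('t45.png',o[:600,:800]);print(o.shape)"
```

```text
jar [0.58927337 0.32962543 0.105     ]
down t22.9 w0.0498 gf30.0 F [-0.2 -0.5 -2.7] p [0.4303 0.2482 0.0186]
open t23.4 w0.0681 gf0.0 F [-0.7  0.7  1. ] p [0.4301 0.248  0.0183]
ridge t27.8 w0.0401 gf0.0 F [-0.1  0.5  0. ] p [ 0.4416 -0.339   0.0696]
gripped t28.3 w0.0123 gf30.0 F [-0.6  1.   6.6] p [ 0.4413 -0.3389  0.0693]
 t29.3 w0.0117 gf30.0 F [-3.5  1.9 10. ] p [ 0.4493 -0.2538  0.0693]
0.089 1.1 0.093 1.7 0.097 1.8 0.101 -28.2 open end t30.3 w0.0115 gf30.0 F [-14.9 -26.8   2.7] p [ 0.4507 -0.241   0.0693]
travel 0.09825657213871024 [ 0.45069327 -0.24100275  0.06934149]
 t33.8 w0.0400 gf0.0 F [-0.9  1.  -0.6] p [0.3005 0.3496 0.2998]
(592, 770, 3)
```

View pics/t45.png

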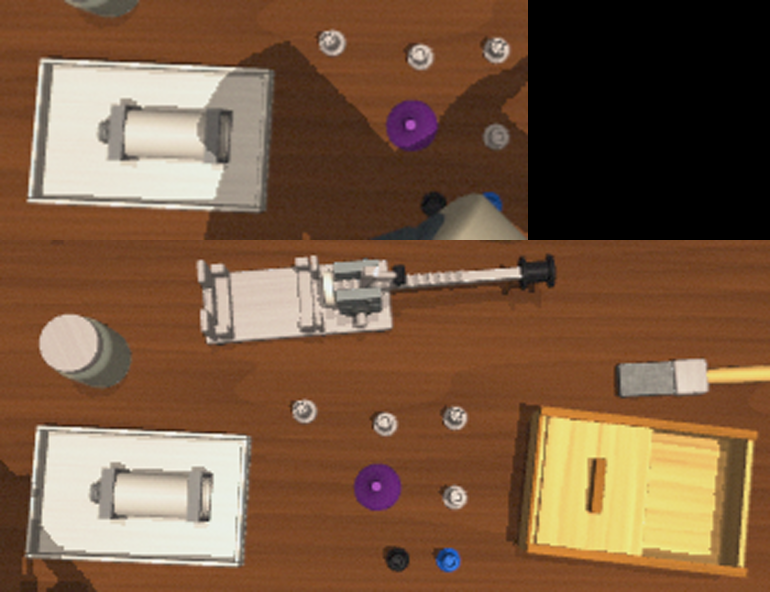

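The barrel lies flat in the tray and the cover is open to its stop; the nozzles haven't moved. I'll carry the nozzles over, relocating each just before its pick.

```bash
cat >> h.py <<'E'
CA=84.3
uy=np.array([np.cos(np.radians(CA)),np.sin(np.radians(CA)),0]); ux=np.array([uy[1],-uy[0],0])
CIN=np.array([.4392,-.3548,0]); RIDGE=np.array([.4507,-.241,.0693])
def blobs():
    im=snap("top");h=cv2.cvtColor(im,cv2.COLOR_BGR2HSV)
    n,l,s,c=cv2.connectedComponentsWithStats(((h[...,1]<85)&(h[...,2]>75)).astype(np.uint8))
    return [c[i] for i in range(1,n) if 45<s[i,4]<150 and s[i,2]<15 and s[i,3]<15 and 207<c[i][0]<325 and 180<c[i][1]<290]
def nozzle(guess,slot):
    b=blobs(); P=[pt("top",u,.02) for u in b]
    d=[np.linalg.norm(q[:2]-guess[:2]) for q in P]; i=int(np.argmin(d))
    if d[i]>.06: print("none near",guess,P); return False
    p=P[i].copy(); print("pick",p.round(4),"off",round(d[i],4)); p[2]=.018
    R=best(CA-90,p+.1*up); arm.grip(.046)
    arm.move_to(p+.1*up,R); arm.move_l(p,feed=.15); arm.grip(0)
    arm.move_l(p+.1*up,feed=.2); 
    if arm.current_width()<.01: print("missed"); return False
    t=CIN+ux*slot[0]+uy*slot[1]+.026*up
    arm.move_l(t+.092*up,best(CA-90,t+.09*up),feed=.3)
    w=arm.current_width(); 
    if w<.01: print("lost"); return False
    arm.move_l(t,feed=.15); st("place"); arm.grip(.032); arm.move_l(t+.1*up,feed=.25); return True
E
python3 - <<'E'
from h import *
for g,s in(((.4344,-.0893),(-.037,-.026)),((.527,-.0878),(.037,-.026))):
    if not nozzle(np.array(g),s): break
q=np.array([.3,.35,.3]); arm.move_to(q,best(0,q))
snap("top","t6",(90,125,440,285),2.2); st()
print([pt("top",u,.02).round(3) for u in blobs()])
E
```

```text
pick [ 0.4348 -0.0884  0.02  ] off 0.0009
place t39.9 w0.0153 gf30.0 F [ 0.   0.5 -1.3] p [ 0.4001 -0.3766  0.0262]
pick [ 0.5269 -0.0871  0.02  ] off 0.0007
place t46.6 w0.0153 gf30.0 F [0.5 0.2 1.1] p [ 0.4738 -0.3839  0.0261]
 t50.4 w0.0324 gf0.0 F [-0.1  0.7  0.8] p [0.3004 0.3497 0.2998]
[array([0.531, 0.088, 0.02 ]), array([ 0.518, -0.006,  0.02 ])]
```

View pics/t6.png

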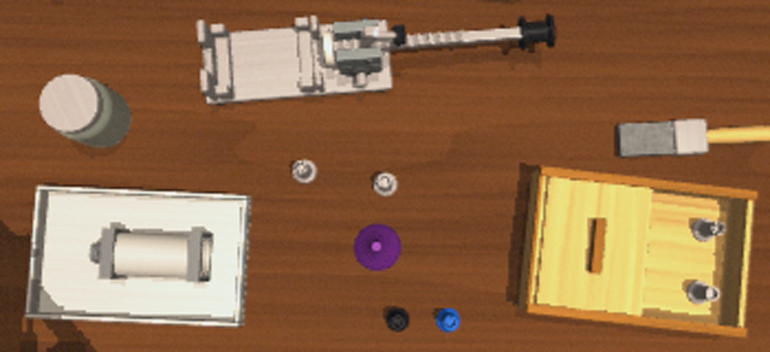

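Two nozzles stand in the compartment at crop (707,230) and (703,292), and the other two haven't moved.

```bash
python3 - <<'E'
from h import *
for g,s in(((.518,-.006),(.037,.022)),((.531,.088),(-.037,.022))):
    if not nozzle(np.array(g),s): break
q=np.array([.3,.35,.3]); arm.move_to(q,best(0,q))
snap("top","t7",(90,125,440,285),2.2); st()
print([pt("top",u,.02).round(3) for u in blobs()])
E
```

```text
pick [ 0.5179 -0.0057  0.02  ] off 0.0003
place t56.6 w0.0154 gf30.0 F [ 0.1 -0.7 -0.3] p [ 0.4784 -0.3362  0.0261]
pick [0.5309 0.0886 0.02  ] off 0.0006
place t64.1 w0.0156 gf30.0 F [ 0.7 -0.5 -1.3] p [ 0.4048 -0.3289  0.026 ]
 t67.7 w0.0319 gf0.0 F [-0.3 -0.9  0.6] p [0.3004 0.3496 0.2998]
[]
```

View pics/t7.png

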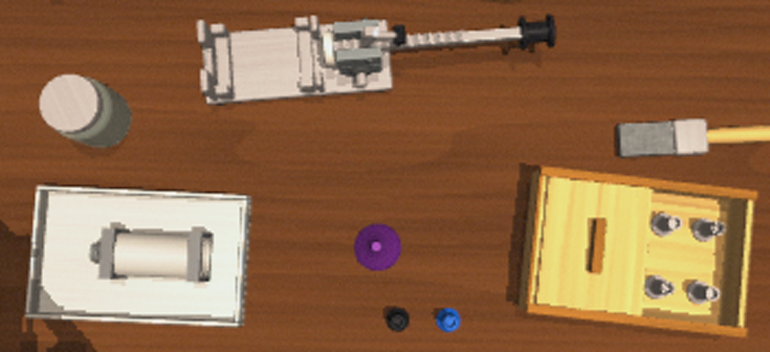

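All four nozzles stand in the compartment at about (666,223), (707,230), (659,287) and (703,292), and no steel nozzle is left on the counter. Now the cover goes shut.

```bash
python3 - <<'E'
from h import *
p=RIDGE.copy(); R=best(CA,p+.1*up); arm.grip(.04)
arm.move_to(p+.1*up,R); arm.move_l(p,feed=.15); arm.grip(0); st("grip")
d=.10; arm.move_l(p-uy*d,feed=.08); st("moved")
while d<.13:
    d+=.003; arm.move_l(p-uy*d,feed=.03); Fv=np.dot(arm.current_force(),uy); print(round(d,3),round(Fv,1),end=" ")
    if abs(Fv)>22: break
st("shut"); print("travel",np.dot(p-arm.current_ee_pos(),uy))
arm.grip(.04); arm.move_l(np.array(arm.current_ee_pos())+.12*up,feed=.25)
q=np.array([.3,.35,.3]); arm.move_to(q,best(0,q))
a=snap("top","t8",(290,165,450,285),3); b=snap("side","s8")
a=cv2.imread("pics/t8.png"); b=b[150:370,200:440]; b=cv2.resize(b,None,fx=1.3,fy=1.3)
o=np.zeros((360,480+b.shape[1],3),np.uint8); o[:,:480]=a; o[:b.shape[0],480:]=b; cv2.imwrite("pics/f8.png",o[:,:800])
E
```

```text
grip t71.7 w0.0120 gf30.0 F [-1.6 -0.5  6.4] p [ 0.4508 -0.2413  0.0696]
moved t73.1 w0.0119 gf30.0 F [ 5.3 -2.6  4.4] p [ 0.4414 -0.3412  0.0696]
0.103 -2.5 0.106 -1.5 0.109 -2.0 0.112 -0.5 0.115 8.2 0.118 28.9 shut t74.6 w0.0119 gf30.0 F [16.8 27.4 16.7] p [ 0.4399 -0.355   0.0695]
travel 0.11452475146118901
```

View pics/f8.png

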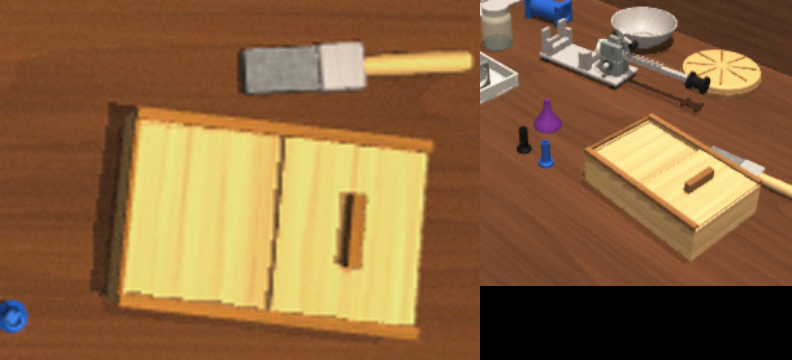

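The cover is fully shut: it met its stop after 0.1145 m of travel, with the ridge at (352,230) and no gap left. The filler, funnel and brush are undisturbed, so I'll hand the job in.

```bash
python3 -c "
from rig import arm
print(arm.sign_off(),arm.current_t())"
```

```text
the job is handed in; nothing more can be done
the job is handed in; nothing more can be done
```

I handed the job in with everything done in the order you asked: the pawl is thrown right back, the rack is withdrawn to its stop, the barrel lies in the tray, and all four nozzles present are in the case with its cover fully shut; the sign-off gave no verdict.

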